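# Seat the rotor on the centrifuge spindle

## Task

Fit the rotor into the microcentrifuge and close up: lower the rotor by its knob onto the tapered spindle, turn it with only a light push until it drops over the drive pins and sits fully home and centred on the taper, let go of it, then shut the clear cover all the way. Do not force the rotor, down or round, or drop it on the spindle, and leave the other things on the bench alone.

Things in the scene. Friction and masses are not known exactly. Their poses are not given: they have to be found in the camera images.
- centrifuge: Round white microcentrifuge, 170 mm across (control panel 15 mm farther out at the front), standing fast on the bench. Origin: centre of its underside, on the spindle axis; x points from the control panel (front) to the cover hinge (rear), z up. Open bowl, 120 mm across inside, rim at z = 105 mm, bowl floor at z = 60 mm; the spindle stands in its middle.
- flange (a point): Middle of the spindle's flange (64 mm across), 68 mm over the centrifuge's underside, axes as the centrifuge's. On it stand two upright drive pins, 5 mm thick, 6 mm tall, each 26 mm from the axis, on either side of it. At which angle they stand changes from start to start and is not measured. A brake holds the spindle against turning, up to 1.2 N m; its rubber mounts give 1 mm downward for 5 N.
- spindle_tip (a point): Tip of the spindle's greased steel cone, 93 mm over the centrifuge's underside. The cone is 16 mm across 1 mm below the tip, 26 mm across 16 mm below it. All contact forces between rotor and centrifuge, added up, must stay under 40 N. On the cone a downward push counts threefold (wedge), so push with about 5 N only; once dropped in, do not turn the rotor further against the pins.
- seat (a point): Point on the spindle axis, 69 mm over the centrifuge's underside, axes as the centrifuge's: the rotor's origin is here when the rotor is fully home on the cone under its own weight. While it only rests on the drive pins, its origin is 5 mm higher and it can shift sideways by 1.7 mm.
- rotor: Aluminium rotor, 92 mm across, about 0.36 kg: a dish with 12 tube holes and a black fluted lifting knob in the middle; stands upright on the bench at the start. Origin: centre of its underside; z up along its axis. Rim top at z = 38 mm, the highest part besides the knob; knob 31 mm across from z = 42 to 70 mm.
- knob (a point): Point on the rotor's axis, 58 mm over its underside, in the middle of the knob: where to grip.
- bore (a point): Point on the rotor's axis, 8 mm over its underside, axes as the rotor's. From here the bore narrows upward to fit the cone, 26 to 14 mm across over 18 mm; below, it is 29 mm across. Four slots for the two drive pins, 7.5 mm wide, 8 mm deep, open downward at the rotor's +x, +y, -x and -y sides: it drops home once in every quarter turn, within about 0.05 rad.
- cover (a joint): Angle of the clear domed cover on its rear hinge: 0 shut, about 1.75 to 1.9 rad as found (open, leaning back). The hinge's friction (about 0.16 N m) holds it at any angle. Shut, its inside stands 2 mm over the seated rotor's knob.
- cover_tab (a point): Middle of the outer edge of the cover's tab, a grey plate 24 mm long, 44 mm wide and 6 mm thick at the cover's front edge, 166 mm from the hinge axis. Shut, it is at the front, 108 mm over the bench; open, it is the cover's highest part. Axes as the cover's: x from tab to hinge, z to the outside of the dome (up when shut).
- cover_hinge (a point): Middle of the cover's hinge axis, 79 mm behind the spindle axis, 105.5 mm over the centrifuge's underside; the axis runs along the centrifuge's y.
- vial_rack: Orange vial stand, 75 x 120 x 75 mm, a bystander. Origin: centre of its underside.
- tape_roll: Roll of tape lying flat, 60 mm across, 19 mm tall, a bystander. Origin: centre of its underside.
- snap_bottle: Small bottle with a light blue cap, 57 mm across, 98 mm tall, a bystander. Origin: centre of its underside.

How it is judged:
On the way:
1. the rotor is fully home on the spindle: its underside within 1.5 mm of the seat height and 1.5 mm of the axis, upright within 0.03 rad, let go by the fingers (z of rotor in the frame of seat below 0.0015 m and horizontal distance between rotor and seat below 0.0015 m and angle between rotor's own z axis and vertical below 0.03 rad and contact force between the fingers and rotor below 0.1 N), for 0.2 s.
At the end, for the whole second after the job is handed in: The rotor sits on the spindle, its origin within 1.5 mm of the seat in height and sideways, upright within 0.03 rad and at rest, and the cover is shut to within 0.03 rad (z of rotor in the frame of seat between -0.003 and 0.0015 m and horizontal distance between rotor and seat below 0.0015 m and angle between rotor's own z axis and vertical below 0.03 rad and linear speed of rotor below 0.01 m/s and value of joint cover below 0.03 rad); the robot touches nothing.
It fails at once if the contact forces between the rotor and the centrifuge add up to more than 40 N (rotor forced down, turned against the pins, or dropped) (contact force between rotor and centrifuge above 40 N).
It fails at once if a bystander is moved by more than 25 mm (distance of any of vial_rack, tape_roll, snap_bottle from where it was at the start of the episode above 0.025 m).
It also fails if it takes over 67 s, if anything falls off the work surface, if the arm or the gripper's body presses on something with over 40 N, if the wrist force passes 120 N, or if a joint passes its speed limit or range.

## Robot

A 6-joint arm with a two-finger parallel gripper is mounted at the origin on a cart in front of the work surface, level with it; the furniture and walls round the work are solid. World frame = base frame: x ahead of the robot, y to its left, z up, the work surface at z = 0. Lengths are in m, angles in rad, forces in N, time in s.
With the tool pointing down it reaches from about 0.375 to 0.9 m from the base axis. Payload 3.1 kg.
Tool frame: the origin (TCP) lies at the centre of the arm's flange, where the gripper is bolted on; the fingertips stand 182 mm ahead of it and the grasp point (between the pads) lies 164 mm ahead of it; z points along the fingers, y is the line along which they close (so a half turn about z gives the same grasp; the last joint's range is limited). The gripper opens to 87 mm and grips with 3 to 60 N. Pads are 19 mm wide; open, the fingers measure 117 mm over their backs; the gripper's body (75 mm by 190 mm) begins 51 mm behind the grasp point.
Start: joints at [1.046, 0.527, 1.433, -0, 1.181, -0.178], TCP at [0.212, 0.588, 0.405] pointing down, gripper open.
Joint ranges: [-3.08, 3.08], [-0.75, 2.2], [0.22, 2.44], [-1.43, 4.57], [0, 2.65], [-2.85, 2.85]. Speed limits (rad/s): [2.79, 2.79, 3.14, 3.14, 3.14, 3.14].

## Interface

Orientations are given as a unit quaternion [x, y, z, w].
In Python, from rig import * gives the robot as it stands.
- The arm moves only by the tool move_arm, never from a script. Its argument "commands" is a list that holds one entry, the list of rows, each a list of 6 numbers: the shift along the tool's x, y, z in units of 40 mm (1.0 is 40 mm), then the turn, a rotation vector about the tool's x, y, z in rad. A call has 1 to 12 rows; each row is the pose to reach, as a shift and turn from the pose commanded when the call began, along the tool's axes at that moment; what a row does not reach only later rows make up. A row lasts 1/8 s, in which the tool goes at most 62.5 mm and 10.7 degrees, less where a joint would pass 70% of its speed; a pose out of reach is approached as far as the arm can. A call with a gripper value outside its range is refused whole. "claw" is the closure, from -1 (fully open) to 1 (shut), so that 0 is half open, set as the call begins (left out, the last holds). The fingers move at their own pace and stop on an object; "squeeze" is the grip in N (left out, the last holds). Time passes only in rows, so rows that repeat a pose let the fingers close. It gives the time, the measured TCP pose, the force, the opening and the grip force at its end, in the units of the state.
- get_obs(): the state, without advancing time (a new reading comes with each control period).
- camera(name): name is "scene" or "top" or "wrist"; returns a dict with "pixels" (384x512x3 uint8, blue, green, red), "range_z" (384x512 float32, m along the optical axis (not along the pixel's ray), 0 where there is no reading), "camera_matrix" (3x3 intrinsics, pixels), "extrinsics" (4x4, takes a point from world to camera coordinates). Camera axes: x right, y up, looking along -z (the intrinsics and any distortion apply to the point x, -y, -z); pixel columns grow to the right and rows downward; lengths in m; the calibration is good to about 2 mm. A picture is of the moment at which its call begins.
- hand_in(): hands the job in; it is judged then, once.
The state is a dict: "time": time; "q": joint angles; "joint_velocities": joint speeds; "joint_torque": joint torques, N m; "position": TCP position; "tool_rot": TCP orientation; "ft_force": force on the tool from outside, world axes, zero at the start; "moment": the same for the moment, N m; "grip_width": finger opening in m; "grip_force": force on a finger pad.
Only numpy, scipy, OpenCV 4.12 (cv2) and the standard library are available. Lean on these libraries where they do the work, as an engineer would, in place of code of your own. Each camera call takes 0.05 s, during which the arm holds its last target. There are 200 camera calls.

## Working session

There is one attempt and no reset: what is moved stays moved. The work goes in short steps, Python scripts to look and compute and a tool call to move; the robot and the scene stay as the last step left them, time stands still between calls to the robot, and variables do not carry over. Pictures are saved under pics/ and viewed, at most 10 in all, crops included, and the job is handed in when it is done.

Besides the shell and the picture viewer there is one more tool, called after "Call:" by a JSON object that holds its "op" and its "data". move_arm: Moves the arm, as the interface text tells. Its arguments: {"type":"object","properties":{"commands":{"type":"array","items":{"type":"array","items":{"type":"array","items":{"type":"number"}}}},"claw":{"type":"number"},"squeeze":{"type":"number"}},"required":["commands"]}

```bash
mkdir -p pics
cat > h.py <<'E'
from rig import *
import numpy as np, cv2
def cloud(c):
    K=c["camera_matrix"];E=c["extrinsics"];z=c["range_z"]
    v,u=np.mgrid[:z.shape[0],:z.shape[1]]
    P=np.stack([(u-K[0,2])/K[0,0]*z,-(v-K[1,2])/K[1,1]*z,-z],-1)
    W=(P-E[:3,3])@E[:3,:3]
    W[z==0]=np.nan
    return W
E
python3 - <<'E'
from h import *
a=camera("scene");b=camera("top")
np.savez("s0.npz",s=cloud(a),t=cloud(b),sp=a["pixels"],tp=b["pixels"])
im=np.hstack([a["pixels"],b["pixels"]]);cv2.imwrite("pics/a.png",cv2.resize(im,(800,300),interpolation=cv2.INTER_AREA))
cv2.imwrite("pics/top.png",b["pixels"])
print(get_obs())
for c in(a,b):print(c["camera_matrix"],c["extrinsics"])
E
```

```text
{'time': 0.1, 'q': array([ 1.04548837e+00,  5.28400351e-01,  1.43373488e+00,  6.88172586e-06,
        1.18139902e+00, -1.78514483e-01]), 'joint_velocities': array([-5.51795033e-05, -3.23296988e-03, -2.49369014e-03, -8.80668542e-04,
        1.21923723e-04, -1.79954071e-03]), 'joint_torque': array([-2.44699322e-04, -4.40986705e+01, -1.77149177e+01,  6.34562527e-02,
        5.34042902e-02, -2.38531038e-05]), 'position': array([0.21225941, 0.58754382, 0.40386496]), 'tool_rot': array([ 1.72530348e-01,  9.85003724e-01, -9.10211484e-04, -3.37615660e-04]), 'ft_force': array([-0.63542982, -0.42669828,  0.25887382]), 'moment': array([-0.056921  , -0.01484312,  0.02822832]), 'grip_force': 0.0, 'grip_width': 0.08693444588093965}
[[473.40981568   0.         246.83045707]
 [  0.         473.40981568 187.92523823]
 [  0.           0.           1.        ]] [[ 0.8644047  -0.50265061 -0.01211982 -0.5285705 ]
 [ 0.33118542  0.55106941  0.76592345 -0.12279332]
 [-0.37831302 -0.66608173  0.64281754 -1.38475053]
 [ 0.          0.          0.          1.        ]]
[[396.91352768   0.         252.13578821]
 [  0.         396.91352768 197.58919339]
 [  0.           0.           1.        ]] [[-0.06592797 -0.99779599 -0.00752731 -0.18380287]
 [ 0.97046286 -0.06587279  0.23208318 -0.50747816]
 [-0.23206751  0.0079958   0.97266682 -0.97544783]
 [ 0.          0.          0.          1.        ]]
```

View pics/a.png

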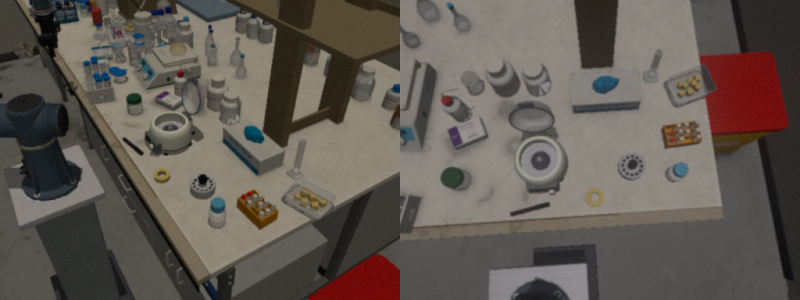

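View pics/top.png

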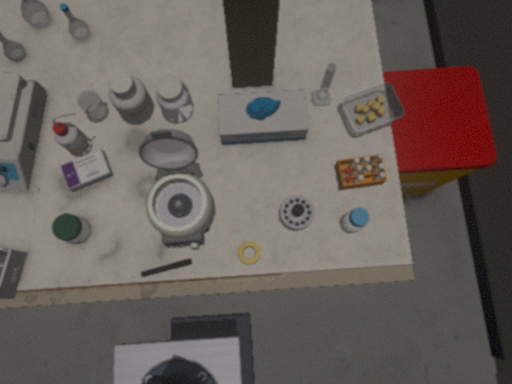

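The pictures show the centrifuge at (180,205) in the top view with its cover open towards the rear (168,150). The rotor is at (296,212), with the tape at (249,252), bottle at (355,220) and rack at (360,172).

Run:
```python
from h import *
from scipy.optimize import least_squares
d=np.load("s0.npz")
def circ(P,r0=None):
    f=lambda p:np.hypot(P[:,0]-p[0],P[:,1]-p[1])-(p[2] if r0 is None else r0)
    c=np.median(P,0); return least_squares(f,[c[0],c[1],.05],loss='soft_l1',f_scale=.002).x
for n in "ts":
    W=d[n].reshape(-1,3)
    T=d["t"]
    R0=T[212,296];C0=T[185,180]
    if n=="t":print("pix",R0,C0,T[150,168],T[252,249],T[220,355],T[238,180])
    near=lambda c,r:W[np.hypot(W[:,0]-c[0],W[:,1]-c[1])<r]
    A=near(R0,.07)
    print(n,"rotor z hist",np.histogram(A[:,2],np.arange(0,.09,.005)))
    k=A[(A[:,2]>.062)];print("knob",len(k),k.mean(0),(k.max(0)+k.min(0))/2,circ(k))
    k=A[(A[:,2]>.033)&(A[:,2]<.042)];print("rim",circ(k),circ(k[np.hypot(*(k[:,:2]-R0[:2]).T)>.03],.043))
    A=near(C0+[-.06,0,0],.13)
    k=A[(A[:,2]>.098)&(A[:,2]<.111)];print("crim",len(k),circ(k),(k.max(0)+k.min(0))/2)
    k=A[(A[:,2]>.03)&(A[:,2]<.09)];print("body",len(k))
    k=W[(W[:,2]>.13)&(np.hypot(W[:,0]-C0[0]-.05,W[:,1]-C0[1])<.16)]
    if len(k):
        print("cover",len(k),k.min(0),k.max(0));i=k[:,2]>k[:,2].max()-.012;print(k[i].mean(0))
t=d["tp"][130:260,130:340];cv2.imwrite("pics/crop.png",cv2.resize(t,None,fx=3.8,fy=3.8,interpolation=cv2.INTER_CUBIC))
s=d["sp"];K=s[80:300,160:340];cv2.imwrite("pics/crop2.png",cv2.resize(K,None,fx=2.7,fy=2.7,interpolation=cv2.INTER_CUBIC))
```

```text
pix [ 0.4463224  -0.32659714  0.06888218] [ 0.54034952 -0.03059386  0.06084337] [ 0.60915689 -0.01732311  0.14078799] [ 0.35967254 -0.19956183 -0.00097634] [ 0.41075299 -0.46625618  0.09863737] [ 0.40017655 -0.02782061  0.06387193]
t rotor z hist (array([311,   1,   4,   7,  64, 192, 281, 283,   9,   6,   3,   5,  11,
        75,  26,   0,   0]), array([0.   , 0.005, 0.01 , 0.015, 0.02 , 0.025, 0.03 , 0.035, 0.04 ,
       0.045, 0.05 , 0.055, 0.06 , 0.065, 0.07 , 0.075, 0.08 , 0.085]))
knob 108 [ 0.45388205 -0.3330805   0.06857548] [ 0.45417739 -0.33427471  0.06833254] [ 0.45361449 -0.3332088   0.01064341]
rim [ 0.45416259 -0.33327932  0.04022033] [ 0.45326333 -0.33246127  0.05      ]
crim 1104 [ 0.48595549 -0.030393    0.07040876] [ 0.48899753 -0.03121212  0.10447611]
body 2584
cover 1508 [ 0.56955714 -0.09518361  0.13001503] [0.62848098 0.04056197 0.26900638]
[ 0.6034975  -0.02702663  0.26317116]
s rotor z hist (array([371,   7,  11,  38,  50, 148, 168, 218,  28,  11,  19,  16,  13,
        38,  40,   0,   0]), array([0.   , 0.005, 0.01 , 0.015, 0.02 , 0.025, 0.03 , 0.035, 0.04 ,
       0.045, 0.05 , 0.055, 0.06 , 0.065, 0.07 , 0.075, 0.08 , 0.085]))
knob 86 [ 0.45430811 -0.33675073  0.06932235] [ 0.45459071 -0.33409473  0.06812521] [ 0.45488872 -0.33596134  0.01111968]
rim [ 0.45523935 -0.33503251  0.03959212] [ 0.45349103 -0.33289442  0.05      ]
crim 540 [ 0.48705899 -0.03336685  0.07012035] [ 0.49078474 -0.03392378  0.10450308]
body 1660
cover 982 [ 0.57011326 -0.09715389  0.13027912] [0.62904862 0.04470909 0.26856428]
[ 0.60497658 -0.03000337  0.2626683 ]
```

View pics/crop.png

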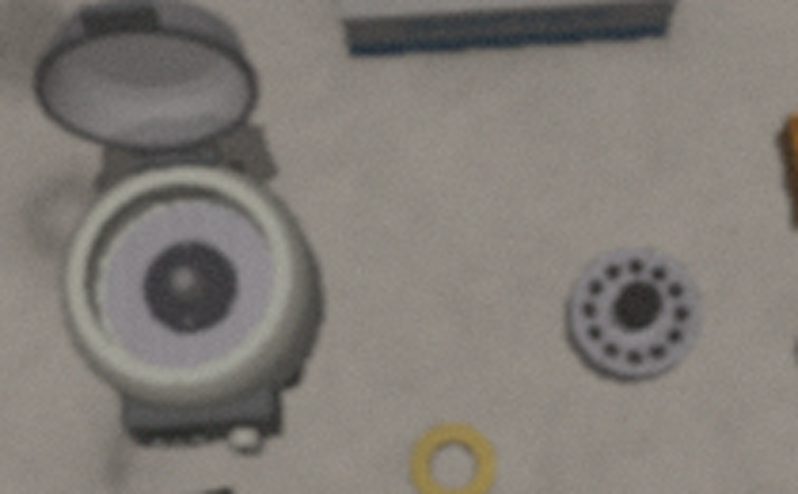

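View pics/crop2.png

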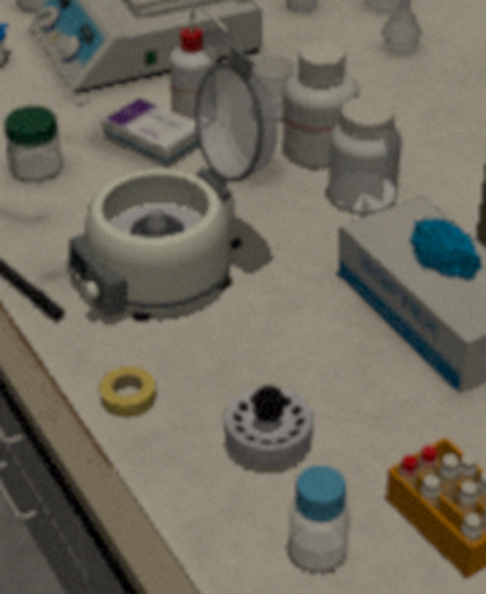

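The crops show the flange and cone clearly in the bowl, but I can't make out the pins. The rotor stands clear of its neighbours, and the cover leans back about 0.24 rad past vertical. I'll move over the centrifuge first.

Call:
{"op": "move_arm", "data": {"commands": [[[-10.85,-12.5,-1.12,0,0,-0.347],[-10.85,-12.5,-1.12,0,0,-0.347],[-10.85,-12.5,-1.12,0,0,-0.347],[-10.85,-12.5,-1.12,0,0,-0.347],[-10.85,-12.5,-1.12,0,0,-0.347],[-10.85,-12.5,-1.12,0,0,-0.347],[-10.85,-12.5,-1.12,0,0,-0.347],[-10.85,-12.5,-1.12,0,0,-0.347],[-10.85,-12.5,-1.12,0,0,-0.347],[-10.85,-12.5,-1.12,0,0,-0.347],[-10.85,-12.5,-1.12,0,0,-0.347],[-10.85,-12.5,-1.12,0,0,-0.347]]]}}

```text
time: 1.6
position: [0.4517, -0.0325, 0.4495]
tool_rot: [0.002, 1.0, -0.0, 0.001]
ft_force: [-1.0, 1.0, 0.6]
grip_width: 0.087
grip_force: 0.0
```

Run:
```python
from h import *
a=camera("wrist");W=cloud(a);np.savez("w1.npz",W=W,p=a["pixels"])
cv2.imwrite("pics/w1.png",a["pixels"])
E=a["extrinsics"];print("campos",-E[:3,:3].T@E[:3,3],E[2,:3],get_obs()["position"])
print(W[192,256],np.isfinite(W).mean())
```

```text
campos [ 0.3734389  -0.03136761  0.42945164] [-0.28581669  0.00145831  0.9582832 ] [ 0.45070287 -0.03091257  0.44917652]
[ 0.47274173 -0.03287773  0.06813096] 0.9960479736328125
```

View pics/w1.png

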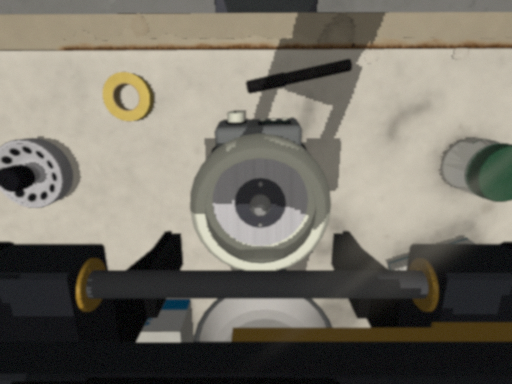

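The wrist view shows the bowl centred at about (260,203), with two small marks on the dark flange near (261,183) and (261,224). The gripper's long side lies along its closing line.

Run:
```python
from h import *
from scipy.optimize import least_squares
d=np.load("w1.npz");W=d["W"];p=d["p"]
def circ(P):
    f=lambda q:np.hypot(P[:,0]-q[0],P[:,1]-q[1])-q[2]
    c=np.median(P,0); return least_squares(f,[c[0],c[1],.05],loss='soft_l1',f_scale=.001).x
V=W.reshape(-1,3)
r=np.hypot(V[:,0]-.486,V[:,1]+.031)
i=(V[:,2]>.102)&(V[:,2]<.108)&(r<.09);print("rim",i.sum(),circ(V[i]),(V[i].min(0)+V[i].max(0))/2)
# cone points: for z slices
for a,b in((.079,.083),(.083,.087),(.087,.0925)):
    k=V[(V[:,2]>a)&(V[:,2]<b)&(r<.025)]; print(a,len(k),circ(k))
k=V[(V[:,2]>.0905)&(r<.02)];print("tip",len(k),np.median(k,0))
k=(V[:,2]>.0655)&(V[:,2]<.0775)&(r<.045);g=p.reshape(-1,3)[:,1];
print("floor/flange",np.histogram(V[(r<.055)][:,2],np.arange(.056,.096,.002)))
c=(V[k&(V[:,2]<.07)]);print("flange",circ(c[np.hypot(c[:,0]-.486,c[:,1]+.031)>.028]))
hi=k&(V[:,2]>.0705)&(r>.018)
for q in V[hi]:print(q.round(4),end=' ')
crop=p[150:255,205:315];cv2.imwrite("pics/c3.png",cv2.convertScaleAbs(cv2.resize(crop,None,fx=5.5,fy=5.5,interpolation=cv2.INTER_CUBIC),alpha=1.5))
j=(V[:,2]>.060)&(V[:,2]<.073)&(np.hypot(V[:,0]-.454,V[:,1]+.334)<.04);print("\nknob",j.sum(),V[j].min(0),V[j].max(0))
j=(V[:,2]>.034)&(V[:,2]<.041)&(np.hypot(V[:,0]-.454,V[:,1]+.334)<.06);print("rrim",j.sum(),circ(V[j]))
```

```text
rim 4021 [ 0.48620374 -0.02865094  0.06817443] [ 0.48522698 -0.02885823  0.10460209]
0.079 59 [ 0.48713689 -0.02862384  0.01177507]
0.083 56 [ 0.48715406 -0.02858877  0.01044354]
0.087 77 [ 0.48715811 -0.02869184  0.00871675]
tip 159 [ 0.48595656 -0.02826347  0.09341717]
floor/flange (array([   0,  186, 2956,  581,   10,  272, 1248,   82,   16,   24,   10,
         31,   27,   33,   26,   27,   25,   29,   93]), array([0.056, 0.058, 0.06 , 0.062, 0.064, 0.066, 0.068, 0.07 , 0.072,
       0.074, 0.076, 0.078, 0.08 , 0.082, 0.084, 0.086, 0.088, 0.09 ,
       0.092, 0.094]))
flange [ 0.48644226 -0.02975761  0.02998935]
[ 0.459  -0.0292  0.0732] [ 0.4591 -0.028   0.0729] [ 0.4594 -0.0268  0.0714] [ 0.4602 -0.0304  0.0731] [ 0.4599 -0.0292  0.0744] [ 0.46   -0.028   0.0742] [ 0.4599 -0.0268  0.0747] [ 0.4611 -0.0304  0.0744] [ 0.4612 -0.0292  0.0743] [ 0.461 -0.028  0.075] [ 0.4607 -0.0269  0.076 ] [ 0.4624 -0.0304  0.0741] [ 0.4622 -0.0292  0.0752] [ 0.4622 -0.028   0.075 ] [ 0.4621 -0.0269  0.0756] [ 0.4657 -0.034   0.0708] [ 0.4743 -0.0475  0.0713] [ 0.4848 -0.0047  0.0708] [ 0.4965 -0.0082  0.0707] [ 0.511  -0.0293  0.0707] [ 0.5109 -0.0281  0.0709] [ 0.5114 -0.0306  0.0729] [ 0.5105 -0.0293  0.0755] [ 0.5112 -0.0281  0.0735] [ 0.5119 -0.0268  0.0718] [ 0.5128 -0.0306  0.073 ] [ 0.5118 -0.0293  0.0753] [ 0.5119 -0.0281  0.0752] [ 0.5124 -0.0269  0.0739] [ 0.5135 -0.0306  0.0746] [ 0.5136 -0.0293  0.0743] [ 0.5134 -0.0281  0.0746] [ 0.5141 -0.0268  0.073 ] [ 0.5142 -0.0294  0.076 ] [ 0.5149 -0.0281  0.0743] 
knob 551 [ 0.44072484 -0.34400817  0.06006585] [ 0.47110662 -0.31612194  0.07162786]
rrim 1407 [ 0.45595206 -0.33040881  0.0403617 ]
```

View pics/c3.png

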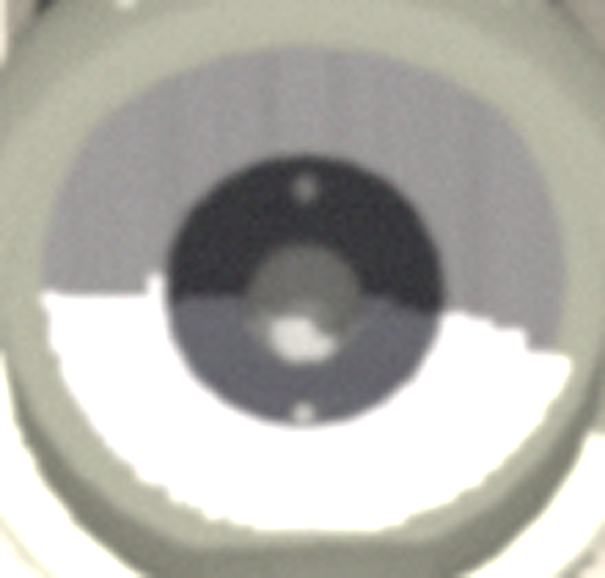

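Call:
{"op": "move_arm", "data": {"commands": [[[0.5,-7.5,0,0,0,0],[0.5,-7.5,0,0,0,0],[0.5,-7.5,1,0,0,0],[0.5,-7.5,2.25,0,0,0],[0.5,-7.5,2.25,0,0,0],[0.5,-7.5,2.25,0,0,0],[0.5,-7.5,2.25,0,0,0],[0.5,-7.5,2.25,0,0,0]]]}}

```text
time: 2.65
position: [0.431, -0.3281, 0.3604]
tool_rot: [-0.001, 1.0, 0.0, 0.0]
ft_force: [0.6, 0.8, 0.2]
grip_width: 0.087
grip_force: 0.0
```

Run:
```python
from h import *
from scipy.optimize import least_squares
a=camera("wrist");W=cloud(a);p=a["pixels"];np.savez("w2.npz",W=W,p=p)
print({k:v for k,v in get_obs().items() if k in("time","position","q","tool_rot")})
def circ(P):
    f=lambda q:np.hypot(P[:,0]-q[0],P[:,1]-q[1])-q[2]
    c=np.median(P,0); return least_squares(f,[c[0],c[1],.05],loss='soft_l1',f_scale=.001).x
V=W.reshape(-1,3)
r=np.hypot(V[:,0]-.455,V[:,1]+.332)
for a,b,m in((.067,.073,.025),(.034,.041,.06)):
    k=V[(V[:,2]>a)&(V[:,2]<b)&(r<m)];print(len(k),(k.min(0)+k.max(0))/2,k.max(0)-k.min(0),circ(k))
v,u=np.nonzero((np.hypot(W[...,0]-.455,W[...,1]+.332)<.07)&(W[...,2]>.02))
print(u.min(),u.max(),v.min(),v.max())
c=p[v.min():v.max()+1,u.min():u.max()+1];s=600/max(c.shape)
cv2.imwrite("pics/c4.png",cv2.resize(c,None,fx=s,fy=s,interpolation=cv2.INTER_CUBIC));print(s)
```

```text
{'time': 2.7, 'q': array([-8.57001895e-01,  4.74831600e-01,  1.68800797e+00,  4.01553286e-04,
        9.77952820e-01, -2.43039143e+00]), 'position': array([ 0.43111497, -0.32813394,  0.36061583]), 'tool_rot': array([-1.18449017e-03,  9.99999205e-01, -1.93909089e-04,  3.87619016e-04])}
703 [ 0.45594738 -0.33258712  0.06943644] [0.02958381 0.02849049 0.00486593] [ 0.45496544 -0.33252623  0.01019602]
2611 [ 0.45611513 -0.33266068  0.03711161] [0.09177043 0.09150177 0.006216  ] [ 0.45532272 -0.33252804  0.04016346]
0 481 165 383
1.2448132780082988
```

View pics/c4.png

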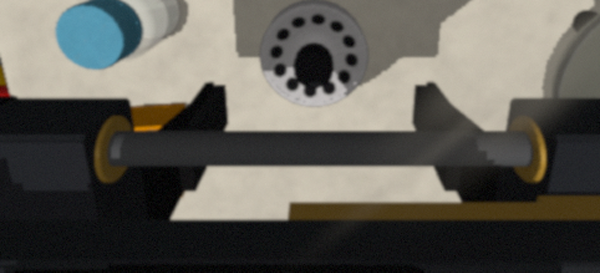

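The rotor is at about (313,52) in this crop, standing clear between the open fingers. I'll descend to just above the knob first, and work out the hole pattern's angle on the way.

Call:
{"op": "move_arm", "data": {"commands": [[[-0.62,-0.08,2.0,0,0,0],[-0.62,-0.08,2.0,0,0,0],[-0.62,-0.08,2.0,0,0,0],[-0.62,-0.08,2.0,0,0,0],[-0.62,-0.08,2.0,0,0,0],[-0.62,-0.08,2.0,0,0,0]]]}}

```text
time: 3.45
position: [0.4554, -0.3334, 0.2807]
tool_rot: [0.0, 1.0, -0.001, 0.001]
ft_force: [-0.0, -0.2, 0.2]
grip_width: 0.0869
grip_force: 0.0
```

Run:
```python
from h import *
print(get_obs()["position"],get_obs()["tool_rot"],get_obs()["ft_force"])
d=np.load("w2.npz");W=d["W"];g=d["p"].max(2).astype(float)
# rays through pixels -> plane z=.037 : approximate using dark pixels' neighbours; use affine fit pixel->world of rim-plane points
m=(W[...,2]>.035)&(W[...,2]<.040)&(np.hypot(W[...,0]-.456,W[...,1]+.3326)<.05)
v,u=np.nonzero(m);H,_=cv2.findHomography(np.c_[u,v].astype(np.float32),W[m][:,:2].astype(np.float32),cv2.RANSAC,.001)
S=8000;out=np.array([[S,0,400-S*.456],[0,S,400+S*.3326],[0,0,1]])@H
r=cv2.warpPerspective(g.astype(np.float32),out,(800,800))
pol=cv2.warpPolar(r,(400,720),(400,400),400,cv2.WARP_POLAR_LINEAR)
for R in(.030,.033,.036):
    q=pol[:,int((R-.003)*S):int((R+.003)*S)].mean(1);F=np.fft.fft(q)
    print(R,"phase deg of dark mod30",((-np.angle(-F[12]))/12*180/np.pi)%30,abs(F[12])/abs(F[1:30]).max())
```

```text
[ 0.45541527 -0.33340902  0.28073166] [ 5.20394282e-05  9.99999505e-01 -7.47647841e-04  6.53997158e-04] [-0.00394032 -0.16604892  0.20930892]
0.03 phase deg of dark mod30 23.909273 1.0
0.033 phase deg of dark mod30 23.881119 1.0
0.036 phase deg of dark mod30 23.737904 0.82406014
```

Call:
{"op": "move_arm", "data": {"commands": [[[-0.02,0.02,1.37,0,0,0],[-0.02,0.02,1.37,0,0,0],[-0.02,0.02,1.37,0,0,0],[-0.02,0.02,1.37,0,0,0]]]}}

```text
time: 3.95
position: [0.4562, -0.3323, 0.2261]
tool_rot: [-0.0, 1.0, -0.0, 0.0]
ft_force: [0.0, -0.5, 0.1]
grip_width: 0.0871
grip_force: 0.0
```

Call:
{"op": "move_arm", "data": {"commands": [[[0,0,0,0,0,0],[0,0,0,0,0,0],[0,0,0,0,0,0],[0,0,0,0,0,0],[0,0,0,0,0,0],[0,0,0,0,0,0],[0,0,0,0,0,0],[0,0,0,0,0,0]]], "claw": 1, "squeeze": 25}}

```text
time: 4.95
position: [0.4564, -0.3328, 0.2248]
tool_rot: [-0.0, 1.0, -0.001, 0.0]
ft_force: [0.4, -1.9, -1.2]
grip_width: 0.0293
grip_force: 25.0
```

Call:
{"op": "move_arm", "data": {"commands": [[[0,0,-1,0,0,0],[0,0,-2,0,0,0],[0,0,-3.3,0,0,0],[0,0,-3.3,0,0,0],[-0.1,1,-3.3,0,0,0.1],[-0.25,2.4,-3.3,0,0,0.25],[-0.4,3.8,-3.3,0,0,0.4],[-0.54,5.2,-3.3,0,0,0.55],[-0.67,6.5,-3.3,0,0,0.68],[-0.765,7.3,-3.3,0,0,0.7],[-0.765,7.6,-3.3,0,0,0.7],[-0.765,7.6,-3.3,0,0,0.7]]]}}

```text
time: 6.45
position: [0.4862, -0.0279, 0.3556]
tool_rot: [0.342, 0.94, -0.0, -0.001]
ft_force: [0.3, -0.5, -5.2]
grip_width: 0.0297
grip_force: 25.0
```

Run:
```python
from h import *
a=camera("wrist");W=cloud(a);np.savez("w3.npz",W=W,p=a["pixels"])
o=get_obs();print(o["time"],o["position"],o["tool_rot"],o["ft_force"],o["moment"],o["grip_width"],o["grip_force"],o["q"])
V=W.reshape(-1,3);k=(np.hypot(V[:,0]-.487,V[:,1]+.0287)<.06)&(V[:,2]>.12)&(V[:,2]<.2)
print(np.histogram(V[k][:,2],np.arange(.12,.21,.005)))
cv2.imwrite("pics/w3.png",a["pixels"])
```

```text
6.5 [ 0.48652414 -0.02869429  0.35592524] [ 3.42535432e-01  9.39504438e-01 -3.61752999e-04 -8.70489444e-04] [ 0.49255279 -0.74909133 -5.31595413] [-0.09306781  0.03666052 -0.05167648] 0.029202399329439663 24.999073329381645 [-2.88519600e-01  4.17470565e-01  1.82264757e+00 -7.84184872e-04
  9.03256570e-01 -1.15960107e+00]
(array([   0,    0,    0,    0,   22,  102,  111, 2095, 2220, 4809,  130,
        262,  311,  357,  389,  815,    0]), array([0.12 , 0.125, 0.13 , 0.135, 0.14 , 0.145, 0.15 , 0.155, 0.16 ,
       0.165, 0.17 , 0.175, 0.18 , 0.185, 0.19 , 0.195, 0.2  , 0.205]))
```

View pics/w3.png

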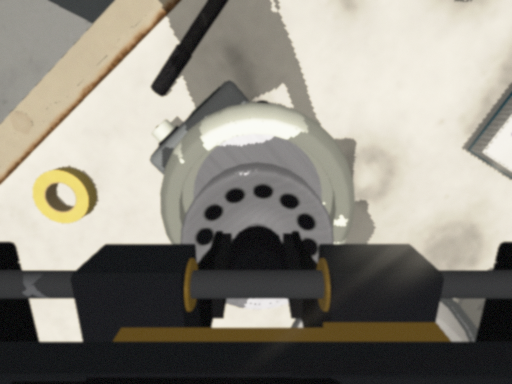

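The rotor hangs in the grip above the bowl, holes facing the camera around (262,190). I'll measure its offset from the axis.

Run:
```python
from h import *
from scipy.optimize import least_squares
W=np.load("w3.npz")["W"];V=W.reshape(-1,3)
r=np.hypot(V[:,0]-.487,V[:,1]+.0287)
k=V[(r>.043)&(r<.05)&(V[:,2]>.14)&(V[:,2]<.175)];k2=V[(r>.036)&(r<.05)&(V[:,2]>.162)&(V[:,2]<.174)]
z=np.median(k2[:,2]);A=np.c_[k2[:,:2]-[.487,-.0287],np.ones(len(k2))];print("plane",np.linalg.lstsq(A,k2[:,2],rcond=None)[0],z)
for K in(k2[k2[:,2]>z-.002],):
    # outer edge per angle bin
    th=np.arctan2(K[:,1]+.0287,K[:,0]-.487);rr=np.hypot(K[:,0]-.487,K[:,1]+.0287)
    b=np.digitize(th,np.linspace(-np.pi,np.pi,73));P=np.array([K[b==i][np.argmax(rr[b==i])] for i in np.unique(b) if (b==i).sum()>8])
    f=lambda p:np.hypot(P[:,0]-p[0],P[:,1]-p[1])-.046
    s=least_squares(f,[.487,-.029],loss='soft_l1',f_scale=.001);print(s.x,len(P),np.std(s.fun))
    print(np.c_[np.degrees(np.arctan2(P[:,1]+.0287,P[:,0]-.487)).round(),np.hypot(P[:,0]-.487,P[:,1]+.0287).round(4)].T.tolist())
i=V[(V[:,2]>.102)&(V[:,2]<.108)&(r<.09)&(r>.05)]
f=lambda q:np.hypot(i[:,0]-q[0],i[:,1]-q[1])-q[2];print("crim",least_squares(f,[.487,-.029,.068],loss='soft_l1',f_scale=.001).x,len(i))
```

```text
plane [ 0.00385278 -0.00582927  0.16792319] 0.1680331985845051
[ 0.48526074 -0.02703419] 50 0.0013711517850034198
[[-177.0, -171.0, -168.0, -164.0, -159.0, -155.0, -147.0, -145.0, -136.0, -133.0, -116.0, -67.0, -63.0, -60.0, -55.0, -49.0, -44.0, -39.0, -31.0, -27.0, -22.0, -17.0, -13.0, 35.0, 53.0, 60.0, 65.0, 66.0, 73.0, 80.0, 82.0, 89.0, 91.0, 99.0, 103.0, 106.0, 114.0, 117.0, 123.0, 127.0, 131.0, 139.0, 141.0, 145.0, 152.0, 158.0, 163.0, 166.0, 175.0, 176.0], [0.047, 0.047, 0.0469, 0.0466, 0.0467, 0.0463, 0.0463, 0.0459, 0.0459, 0.0457, 0.0377, 0.0427, 0.0436, 0.0421, 0.0437, 0.0425, 0.0427, 0.0439, 0.0423, 0.0424, 0.0432, 0.0427, 0.0424, 0.0386, 0.0463, 0.0458, 0.0462, 0.0467, 0.0466, 0.0469, 0.0469, 0.0471, 0.0474, 0.0474, 0.0477, 0.0477, 0.0479, 0.048, 0.0482, 0.0482, 0.0482, 0.0483, 0.0483, 0.0479, 0.0481, 0.0479, 0.0479, 0.0477, 0.0475, 0.0475]]
crim [ 0.48683954 -0.02826109  0.068475  ] 5474
```

Call:
{"op": "move_arm", "data": {"commands": [[[-0.03,0,0.3,0,0,0],[-0.03,0,0.6,0,0,0],[-0.03,0,0.9,0,0,0],[-0.03,0,1.1,0,0,0],[-0.03,0,1.25,0,0,0],[-0.03,0,1.32,0,0,0],[-0.03,0,1.32,0,0,0],[-0.03,0,1.32,0,0,0]]]}}

```text
time: 7.5
position: [0.4879, -0.0291, 0.3043]
tool_rot: [0.343, 0.939, 0.0, 0.0]
ft_force: [-0.9, 0.2, -4.6]
grip_width: 0.0293
grip_force: 25.0
```

Call:
{"op": "move_arm", "data": {"commands": [[[0,0,0.03,0,0,0],[0,0,0.06,0,0,0],[0,0,0.09,0,0,0],[0,0,0.09,0,0,0]]]}}

```text
time: 8.0
position: [0.4877, -0.0291, 0.3002]
tool_rot: [0.343, 0.939, -0.0, -0.0]
ft_force: [0.2, 0.5, -4.0]
grip_width: 0.0292
grip_force: 25.0
```

Call:
{"op": "move_arm", "data": {"commands": [[[0,0,0.02,0,0,0],[0,0,0.04,0,0,0],[0,0,0.04,0,0,0]]]}}

```text
time: 8.38
position: [0.4877, -0.0291, 0.2987]
tool_rot: [0.343, 0.939, 0.0, -0.0]
ft_force: [0.1, 1.0, -5.1]
grip_width: 0.0294
grip_force: 25.0
```

Call:
{"op": "move_arm", "data": {"commands": [[[0,0,0.02,0,0,0],[0,0,0.04,0,0,0],[0,0,0.04,0,0,0]]]}}

```text
time: 8.75
position: [0.4877, -0.0291, 0.2971]
tool_rot: [0.343, 0.939, -0.0, -0.0]
ft_force: [0.4, -0.0, -4.8]
grip_width: 0.0293
grip_force: 25.0
```

Call:
{"op": "move_arm", "data": {"commands": [[[0,0,0.025,0,0,0],[0,0,0.025,0,0,0],[0,0,0.025,0,0,0]]]}}

```text
time: 9.12
position: [0.4877, -0.0291, 0.2961]
tool_rot: [0.343, 0.939, 0.0, -0.0]
ft_force: [0.4, -0.8, -3.2]
grip_width: 0.0295
grip_force: 25.0
```

Call:
{"op": "move_arm", "data": {"commands": [[[0,0,0.025,0,0,0],[0,0,0.025,0,0,0],[0,0,0.025,0,0,0]]]}}

```text
time: 9.5
position: [0.4877, -0.0291, 0.2951]
tool_rot: [0.343, 0.939, -0.0, -0.0]
ft_force: [-0.4, 0.3, -4.3]
grip_width: 0.0293
grip_force: 25.0
```

Call:
{"op": "move_arm", "data": {"commands": [[[0,0,0.02,0,0,0],[0,0,0.02,0,0,0],[0,0,0.02,0,0,0]]]}}

```text
time: 9.88
position: [0.4876, -0.0291, 0.2943]
tool_rot: [0.343, 0.939, -0.0, -0.0]
ft_force: [-0.6, -0.8, -3.5]
grip_width: 0.0295
grip_force: 25.0
```

Run:
```python
from h import *
for i in range(3):
    camera("wrist")
    o=get_obs();print(o["position"],o["ft_force"],o["moment"])
```

```text
[ 0.48757784 -0.02911488  0.2943133 ] [-1.42618322 -0.24171501 -2.9208633 ] [-0.10274845  0.18004545 -0.03999798]
[ 0.48758292 -0.0291198   0.29429361] [ 0.11979423 -0.75588559 -3.98732412] [-0.04868476  0.20690128  0.00867635]
[ 0.48758625 -0.0291046   0.29430643] [-0.77343074  0.82640176 -3.88897981] [-0.05078193  0.17761095 -0.00653162]
```

Call:
{"op": "move_arm", "data": {"commands": [[[0,0,0.015,0,0,0],[0,0,0.015,0,0,0]]]}}

```text
time: 10.28
position: [0.4876, -0.0291, 0.2938]
tool_rot: [0.343, 0.939, -0.0, -0.0]
ft_force: [-1.3, -0.2, -1.7]
grip_width: 0.0296
grip_force: 25.0
```

Call:
{"op": "move_arm", "data": {"commands": [[[0,0,0.015,0,0,0],[0,0,0.015,0,0,0]]]}}

```text
time: 10.52
position: [0.4876, -0.0291, 0.2933]
tool_rot: [0.343, 0.939, -0.0, -0.0]
ft_force: [-2.3, -0.4, -0.3]
grip_width: 0.0291
grip_force: 25.0
```

Run:
```python
from h import *
for i in range(3):
    a=camera("wrist")
    o=get_obs();print(o["position"],o["ft_force"],o["moment"])
W=cloud(a);V=W.reshape(-1,3);r=np.hypot(V[:,0]-.4865,V[:,1]+.0284)
k=V[(r>.036)&(r<.044)&(V[:,2]>.095)&(V[:,2]<.125)];print(np.histogram(k[:,2],np.arange(.095,.126,.002)),np.median(k[:,2]))
j=V[(r>.062)&(r<.074)&(V[:,2]>.095)&(V[:,2]<.125)];print("rim",np.median(j[:,2]))
```

```text
[ 0.48764651 -0.02914377  0.29331407] [-1.81654608  0.49024296 -0.53798666] [-0.12817569  0.46172924 -0.01956071]
[ 0.48764201 -0.02916311  0.29329695] [-3.1409564  -0.53604609  1.00481454] [-0.08757841  0.47365147  0.02799691]
[ 0.48765389 -0.02915103  0.29329607] [-1.44753365 -0.56856554  0.30431696] [-0.13914987  0.47488716 -0.01705502]
(array([   0,    0,    0,   22,  734, 2043,  588,    0,    0,    0,    0,
          0,    0,    0,    0]), array([0.095, 0.097, 0.099, 0.101, 0.103, 0.105, 0.107, 0.109, 0.111,
       0.113, 0.115, 0.117, 0.119, 0.121, 0.123, 0.125])) 0.10612013185126497
rim 0.10480393984032832
```

The rotor's rim top reads 0.106, against 0.107 when seated and 0.112 on the pins. So it went into the slots on the first try at this angle. I'll relieve the side force, then let go.

Call:
{"op": "move_arm", "data": {"commands": [[[0.02,-0.016,0,0,0,0],[0.02,-0.016,0,0,0,0],[0.02,-0.016,0,0,0,0]]]}}

```text
time: 11.05
position: [0.4871, -0.0291, 0.2933]
tool_rot: [0.343, 0.939, 0.0, 0.001]
ft_force: [-0.9, 1.2, 1.4]
grip_width: 0.0294
grip_force: 25.0
```

Run:
```python
from h import *
F=[]
for i in range(3):
    camera("top");o=get_obs();F.append(np.r_[o["position"],o["ft_force"],o["moment"]])
print(np.mean(F,0).round(4))
```

```text
[ 0.4871 -0.0291  0.2933 -0.1418  1.0547  0.4475  0.1418 -0.058  -0.0311]
```

Call:
{"op": "move_arm", "data": {"commands": [[[0,0,0,0,0,0],[0,0,0,0,0,0]]], "squeeze": 4}}

```text
time: 11.45
position: [0.4871, -0.0291, 0.2933]
tool_rot: [0.343, 0.939, 0.0, 0.001]
ft_force: [1.1, 1.4, 0.5]
grip_width: 0.0301
grip_force: 4.0
```

Call:
{"op": "move_arm", "data": {"commands": [[[0,0,0,0,0,0],[0,0,0,0,0,0],[0,0,0,0,0,0],[0,0,0,0,0,0],[0,0,0,0,0,0]]], "claw": -0.4}}

```text
time: 12.08
position: [0.4867, -0.0291, 0.2931]
tool_rot: [0.343, 0.939, -0.0, -0.0]
ft_force: [0.1, -0.1, 0.8]
grip_width: 0.0598
grip_force: 0.0
```

Run:
```python
from h import *
a=camera("wrist")
o=get_obs();print(o["time"],o["position"],o["ft_force"],o["moment"],o["grip_width"])
W=cloud(a);V=W.reshape(-1,3);r=np.hypot(V[:,0]-.4865,V[:,1]+.0284)
k=V[(r>.036)&(r<.043)&(V[:,2]>.095)&(V[:,2]<.118)];print(len(k),np.median(k[:,2]))
A=np.c_[k[:,:2]-[.487,-.0287],np.ones(len(k))];print(np.linalg.lstsq(A,k[:,2],rcond=None)[0])
```

```text
12.125 [ 0.48667966 -0.0290972   0.29314574] [ 1.48689663 -0.07647976 -1.05782252] [-0.06565773  0.01383296 -0.03615673] 0.060393879888630854
2625 0.1060441117448442
[ 0.00053302 -0.00339834  0.10619032]
```

The rotor is home, level and released. I'll raise the arm clear, check what stands behind the cover and measure the tab.

Call:
{"op": "move_arm", "data": {"commands": [[[0,0,-1,0,0,0],[0,0,-2,0,0,0],[0,0,-3.2,0,0,0],[0,0,-4.5,0,0,-0.17],[0,0,-5.0,0,0,-0.35],[0,0,-5.0,0,0,-0.52],[0,0,-5.0,0,0,-0.7],[0,0,-5.0,0,0,-0.7]]]}}

```text
time: 13.12
position: [0.4865, -0.029, 0.4931]
tool_rot: [0.001, 1.0, 0.0, -0.0]
ft_force: [-0.6, 0.8, 0.0]
grip_width: 0.0608
grip_force: 0.0
```

Run:
```python
from h import *
o=get_obs();print(o["time"],o["position"],o["tool_rot"],o["q"])
d=np.load("s0.npz")
a=camera("wrist")
for n,W in(("t",d["t"]),("s",d["s"]),("w",cloud(a))):
    V=W.reshape(-1,3);V=V[np.isfinite(V).all(1)]
    for x in np.arange(.6,.8,.03):
        k=V[(abs(V[:,0]-x)<.015)&(abs(V[:,1]+.03)<.11)&(V[:,2]<.4)];print(n,x.round(2),len(k),k[:,2].max().round(3) if len(k) else '',end=';')
    k=V[(V[:,0]>.56)&(V[:,0]<.64)&(abs(V[:,1]+.03)<.03)&(V[:,2]>.24)&(V[:,2]<.28)];print()
    if len(k):print("tab",len(k),k.min(0),k.max(0),k.mean(0))
V=cloud(a).reshape(-1,3);r=np.hypot(V[:,0]-.4865,V[:,1]+.0284)
for lo,hi,m in((.135,.145,.02),(.1045,.11,.047)):
    k=V[(V[:,2]>lo)&(V[:,2]<hi)&(r<m)];print(len(k),np.median(k,0),(k.min(0)+k.max(0))/2)
```

```text
13.125 [ 0.48646153 -0.0290236   0.49312029] [ 9.46154712e-04  9.99999545e-01  2.19666969e-05 -1.16802295e-04] [-2.89376019e-01  2.35649681e-01  1.64933428e+00 -2.55799429e-05
  1.25684515e+00 -1.85827213e+00]
t 0.6 1768 0.269;t 0.63 608 0.236;t 0.66 243 0.006;t 0.69 269 0.007;t 0.72 427 0.005;t 0.75 1437 0.133;t 0.78 1154 0.153;
tab 197 [ 0.5959451  -0.05845726  0.24011845] [ 0.60975432 -0.00068278  0.26900638] [ 0.60133732 -0.02829325  0.25494256]
s 0.6 944 0.269;s 0.63 552 0.239;s 0.66 340 0.069;s 0.69 300 0.073;s 0.72 207 0.074;s 0.75 691 0.135;s 0.78 688 0.155;
tab 93 [ 0.59488217 -0.05600754  0.24148695] [ 0.60998641 -0.00194132  0.26856428] [ 0.60285016 -0.0296426   0.25478398]
w 0.6 3085 0.241;w 0.63 3185 0.218;w 0.66 56 0.001;w 0.69 0 ;w 0.72 2 0.065;w 0.75 178 0.048;w 0.78 165 0.035;
tab 7 [ 0.59675808 -0.05810373  0.24011649] [ 5.97817568e-01 -2.94413517e-04  2.41421069e-01] [ 0.59737152 -0.01093327  0.2406371 ]
538 [ 0.4865989  -0.02900831  0.13833826] [ 0.48708399 -0.02846993  0.13792996]
1385 [ 0.48331817 -0.029002    0.10613475] [ 0.48703162 -0.02907527  0.10671872]
```

Call:
{"op": "move_arm", "data": {"commands": [[[-1,0,0,0,0,0],[-2.2,0,0,0,0,0],[-3.4,0,0,0,0,0],[-4.1,0,0,0,0,0],[-4.1,0,0,0,0,0],[-4.1,0,0,0,0,0],[-4.1,0,0.7,0,0,0],[-4.1,0,1.37,0,0,0],[-4.1,0,1.37,0,0,0],[-4.1,0,1.37,0,0,0]]], "claw": 1}}

```text
time: 14.42
position: [0.6504, -0.0291, 0.4397]
tool_rot: [0.0, 1.0, -0.0, 0.001]
ft_force: [-0.2, 0.2, 0.8]
grip_width: 0.0005
grip_force: 0.0
```

Run:
```python
from h import *
o=get_obs();p=o["position"];print(o["time"],p,o["tool_rot"],o["ft_force"],o["grip_width"])
rc,dl=.157,.0055
for t in list(np.arange(1.8,0,-.1))+[0]:
    x=.566-rc*np.cos(t)+dl*np.sin(t)+.0095; z=.1055+rc*np.sin(t)+dl*np.cos(t)+.182
    print(round(t,2),[round(-(x-p[0])/.04,2),0,round((p[2]-z)/.04,2)])
```

```text
14.425 [ 0.65044134 -0.02912002  0.43973575] [ 1.34823689e-04  9.99999672e-01 -2.02444314e-04  7.72686393e-04] [-0.1638307   0.23391301  0.78725748] 0.0004974556891099265
1.8 [np.float64(0.85), 0, np.float64(0.01)]
1.7 [np.float64(1.23), 0, np.float64(-0.07)]
1.6 [np.float64(1.62), 0, np.float64(-0.11)]
1.5 [np.float64(2.01), 0, np.float64(-0.12)]
1.4 [np.float64(2.41), 0, np.float64(-0.09)]
1.3 [np.float64(2.79), 0, np.float64(-0.01)]
1.2 [np.float64(3.17), 0, np.float64(0.1)]
1.1 [np.float64(3.53), 0, np.float64(0.25)]
1.0 [np.float64(3.88), 0, np.float64(0.43)]
0.9 [np.float64(4.21), 0, np.float64(0.65)]
0.8 [np.float64(4.51), 0, np.float64(0.89)]
0.7 [np.float64(4.79), 0, np.float64(1.17)]
0.6 [np.float64(5.04), 0, np.float64(1.48)]
0.5 [np.float64(5.25), 0, np.float64(1.8)]
0.4 [np.float64(5.44), 0, np.float64(2.15)]
0.3 [np.float64(5.58), 0, np.float64(2.51)]
0.2 [np.float64(5.69), 0, np.float64(2.89)]
0.1 [np.float64(5.77), 0, np.float64(3.28)]
0 [np.float64(5.8), 0, np.float64(3.67)]
```

Call:
{"op": "move_arm", "data": {"commands": [[[0.45,0,0,0,0,0],[0.85,0,0,0,0,0],[1.23,0,-0.06,0,0,0],[1.62,0,-0.1,0,0,0],[2.0,0,-0.12,0,0,0],[2.4,0,-0.09,0,0,0],[2.8,0,-0.01,0,0,0],[3.17,0,0.1,0,0,0],[3.53,0,0.25,0,0,0],[3.88,0,0.43,0,0,0],[3.88,0,0.43,0,0,0]]]}}

```text
time: 15.8
position: [0.4938, -0.0288, 0.4206]
tool_rot: [0.0, 1.0, 0.001, -0.002]
ft_force: [-0.0, 0.4, 0.2]
grip_width: 0.0007
grip_force: 0.0
```

Run:
```python
from h import *
a=camera("scene");b=camera("wrist");W=cloud(a);o=get_obs();print(o["position"],o["ft_force"])
im=np.vstack([a["pixels"][60:240,120:320].repeat(2,0).repeat(2,1)])
im=np.hstack([im[:360],cv2.resize(b["pixels"],(400,300)) if 0 else cv2.copyMakeBorder(cv2.resize(b["pixels"],(400,300)),0,60,0,0,0)])
cv2.imwrite("pics/d.png",im)
```

```text
[ 0.49529083 -0.02898992  0.42121844] [ 0.73041804 -0.32086843  0.23314789]
```

View pics/d.png

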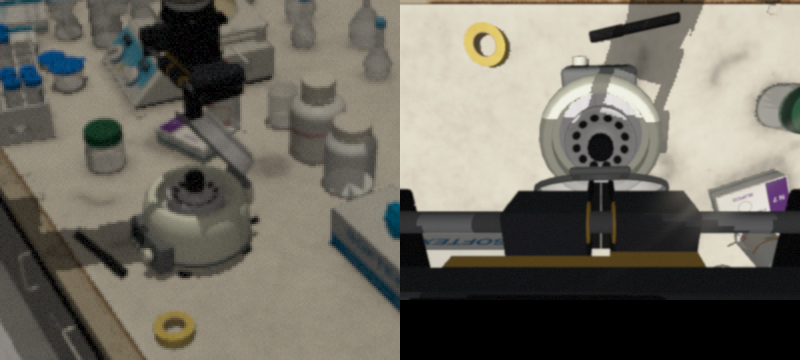

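The cover has come forward to about 1 rad, pushed by the closed fingers at the tab (scene pane, about (195,120)). The rotor sits level in the bowl, so I'll continue the arc.

Call:
{"op": "move_arm", "data": {"commands": [[[0.33,0,0.22,0,0,0],[0.63,0,0.46,0,0,0],[0.91,0,0.74,0,0,0],[1.16,0,1.05,0,0,0],[1.37,0,1.37,0,0,0],[1.56,0,1.72,0,0,0],[1.7,0,2.08,0,0,0],[1.81,0,2.46,0,0,0],[1.87,0,2.8,0,0,0],[1.91,0,3.05,0,0,0],[1.92,0,3.2,0,0,0],[1.92,0,3.27,0,0,0]]]}}

```text
time: 17.4
position: [0.4154, -0.0282, 0.2927]
tool_rot: [-0.001, 1.0, 0.001, -0.006]
ft_force: [-17.7, 0.7, 66.2]
grip_width: 0.0005
grip_force: 33.9
```

Call:
{"op": "move_arm", "data": {"commands": [[[0,0,0.03,0,0,0],[0,0,0.03,0,0,0]]]}}

```text
time: 17.65
position: [0.4151, -0.028, 0.2929]
tool_rot: [-0.001, 1.0, 0.001, -0.005]
ft_force: [-17.3, 0.4, 57.5]
grip_width: 0.0003
grip_force: 30.0
```

The fingertips stopped at the shut tab's height, so I'll back off upwards.

Call:
{"op": "move_arm", "data": {"commands": [[[0,0,-0.15,0,0,0],[0,0,-1,0,0,0],[0,0,-2.2,0,0,0],[0,0,-3.2,0,0,0],[0,0,-3.2,0,0,0],[0,0,-3.2,0,0,0]]]}}

```text
time: 18.4
position: [0.4186, -0.029, 0.4168]
tool_rot: [-0.0, 1.0, 0.0, -0.0]
ft_force: [-0.1, -0.2, 0.0]
grip_width: 0.0008
grip_force: 0.0
```

Run:
```python
from h import *
o=get_obs();print(o["time"],o["position"],o["ft_force"])
for n in("top","wrist","scene"):
    a=camera(n);V=cloud(a).reshape(-1,3)
    for x0,x1 in((.398,.406),(.406,.416),(.416,.424),(.43,.45),(.48,.50),(.53,.55)):
        k=V[(V[:,0]>x0)&(V[:,0]<x1)&(abs(V[:,1]+.0287)<.012)&(V[:,2]>.05)&(V[:,2]<.2)];print(n,x0,len(k),np.median(k[:,2]).round(4) if len(k) else '',end='; ')
    print()
    if n=="scene":cv2.imwrite("pics/e.png",a["pixels"][90:250,120:340].repeat(3,0).repeat(3,1))
```

```text
18.4 [ 0.41856002 -0.02897578  0.41680472] [-0.11956199 -0.23832492  0.02091202]
top 0.398 63 0.085; top 0.406 38 0.1131; top 0.416 6 0.1141; top 0.43 0 ; top 0.48 2 0.1446; top 0.53 49 0.1417; 
wrist 0.398 406 0.084; wrist 0.406 258 0.1138; wrist 0.416 228 0.1137; wrist 0.43 467 0.1442; wrist 0.48 0 ; wrist 0.53 143 0.1425; 
scene 0.398 39 0.0786; scene 0.406 26 0.1131; scene 0.416 14 0.1147; scene 0.43 32 0.1452; scene 0.48 27 0.1464; scene 0.53 17 0.1435;
```

View pics/e.png

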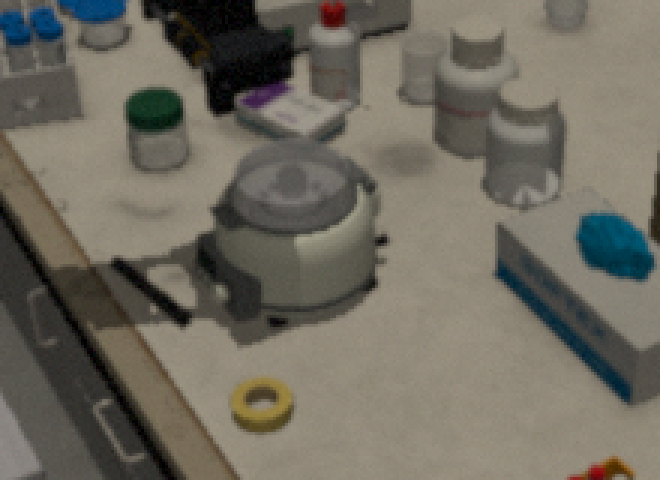

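The picture shows the cover down over the rotor at about (295,185). The tab reads about 2.5 mm above nominal, so I'll check for any tilt that remains.

Run:
```python
from h import *
for n in("wrist","scene","top"):
    V=cloud(camera(n)).reshape(-1,3);V=V[(V[:,2]>.112)&(V[:,2]<.16)]
    x,y=V[:,0]-.487,V[:,1]+.0287;r=np.hypot(x,y)
    m=(r<.062)&(r>.01)
    A=np.c_[x,y,r**2,r**4,np.ones_like(r)][m];z=V[m][:,2]
    for _ in range(5):
        c=np.linalg.lstsq(A,z,rcond=None)[0];e=abs(A@c-z);s=e<.002;A,z=A[s],z[s]
    print(n,len(z),c[:2],c[-1],np.std(A@c-z))
    t=(abs(x+.0735)<.012)&(abs(y)<.018)&(V[:,2]<.117);k=V[t];B=np.c_[x[t],y[t],np.ones(t.sum())];print(" tab",t.sum(),np.median(k[:,2]),np.linalg.lstsq(B,k[:,2],rcond=None)[0])
```

```text
wrist 2286 [-0.00402548  0.00197314] 0.13003844530252606 0.0008284040033537957
 tab 895 0.11369307925040964 [0.00618141 0.00068146 0.11423955]
scene 362 [0.01337046 0.0077573 ] 0.1427972336465094 0.00097139280965501
 tab 44 0.11358506620073719 [-0.03813475 -0.00457639  0.11099838]
top 260 [-0.01433586  0.00330493] 0.14275731959888224 0.0009966827763982443
 tab 60 0.11388768556077067 [-0.00091649  0.01667309  0.11388034]
```

Call:
{"op": "move_arm", "data": {"commands": [[[0.08,0,1.0,0,0,0],[0.08,0,2.0,0,0,0],[0.08,0,2.7,0,0,0],[0.08,0,2.92,0,0,0],[0.08,0,3.0,0,0,0],[0.08,0,3.0,0,0,0]]]}}

```text
time: 19.45
position: [0.4142, -0.0287, 0.2972]
tool_rot: [-0.0, 1.0, 0.0, -0.002]
ft_force: [-5.4, 0.2, -0.6]
grip_width: 0.0004
grip_force: 2.4
```

Call:
{"op": "move_arm", "data": {"commands": [[[0,0,0.04,0,0,0],[0,0,0.04,0,0,0]]]}}

```text
time: 19.7
position: [0.4141, -0.0287, 0.2962]
tool_rot: [-0.0, 1.0, 0.0, -0.002]
ft_force: [-6.3, -0.2, 5.3]
grip_width: 0.0004
grip_force: 3.5
```

Call:
{"op": "move_arm", "data": {"commands": [[[0,0,0.04,0,0,0],[0,0,0.04,0,0,0]]]}}

```text
time: 19.95
position: [0.4139, -0.0286, 0.2948]
tool_rot: [-0.001, 1.0, 0.0, -0.002]
ft_force: [-6.9, -0.5, 6.1]
grip_width: 0.0009
grip_force: 4.1
```

Call:
{"op": "move_arm", "data": {"commands": [[[0.05,0,-0.1,0,0,0],[0.13,0,-0.1,0,0,0],[0.13,0,0,0,0,0],[0.13,0,0.02,0,0,0],[0.13,0,0.02,0,0,0]]]}}

```text
time: 20.58
position: [0.4113, -0.0295, 0.2939]
tool_rot: [-0.0, 1.0, -0.001, 0.002]
ft_force: [-0.9, 0.6, 9.1]
grip_width: 0.0002
grip_force: 4.6
```

Call:
{"op": "move_arm", "data": {"commands": [[[0,0,0.03,0,0,0],[0,0,0.03,0,0,0]]]}}

```text
time: 20.82
position: [0.4113, -0.0294, 0.2936]
tool_rot: [-0.0, 1.0, -0.001, 0.002]
ft_force: [-2.0, 0.9, 20.5]
grip_width: 0.0005
grip_force: 10.4
```

Call:
{"op": "move_arm", "data": {"commands": [[[0,0,0.03,0,0,0],[0,0,0.03,0,0,0]]]}}

```text
time: 21.08
position: [0.4112, -0.0294, 0.2933]
tool_rot: [-0.0, 1.0, -0.001, 0.002]
ft_force: [-4.4, 1.1, 31.5]
grip_width: 0.0004
grip_force: 16.2
```

A stiff stop at a tip height of 0.111 means the cover is fully shut now. I'll back off straight up and verify.

Call:
{"op": "move_arm", "data": {"commands": [[[0.0,0,-0.1,0,0,0],[0,0,-0.5,0,0,0],[0,0,-2,0,0,0],[0,0,-3.2,0,0,0],[0,0,-3.2,0,0,0],[0,0,-3.2,0,0,0]]]}}

```text
time: 21.82
position: [0.4101, -0.029, 0.4182]
tool_rot: [-0.0, 1.0, 0.0, -0.0]
ft_force: [-0.9, 0.6, -0.9]
grip_width: 0.0007
grip_force: 0.0
```

Run:
```python
from h import *
print(get_obs()["position"],get_obs()["ft_force"])
for n in("wrist","scene","top"):
    V=cloud(camera(n)).reshape(-1,3)
    x,y=V[:,0]-.487,V[:,1]+.0287;t=(abs(x+.0735)<.012)&(abs(y)<.018)&(V[:,2]<.12)&(V[:,2]>.105);print(n,t.sum(),np.median(V[t][:,2]))
    b=(abs(x+.0)<.2)&(abs(y)<.2)&(V[:,2]<.01)&(V[:,2]>-.01);print("  bench",np.median(V[b][:,2]))
```

```text
[ 0.41009265 -0.02902707  0.41820156] [-0.93705542  0.60571336 -0.9250303 ]
wrist 934 0.11170703054885689
  bench -0.0002029740268530799
scene 56 0.11157216317464913
  bench 0.00032935201254552136
top 38 0.11087696458147821
  bench -0.0008293769629971844
```

The tab top now reads 0.111 to 0.112, so the cover is shut. I'll hand in.

```bash
python3 -c "
from rig import *
print(hand_in())"
```

```text
the job is handed in; nothing more can be done
None
```

The rotor is home on the spindle and released, the cover is shut (tab top at its nominal 111 mm, within 1 mm), and the job was handed in at about 22 s; the hand-in returned no verdict.

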